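Switch the grinding-ball feed to the other tub

ROBOT

A 6-joint arm with a two-finger parallel gripper is mounted at the origin on the work surface. World frame = base frame: x ahead of the robot, y to its left, z up, the work surface at z = 0. Lengths are in m, angles in rad, forces in N, time in s.
With the tool pointing down it reaches from about 0.3 to 0.875 m from the base axis. Payload 6.4 kg.
Tool frame: the origin (TCP) lies midway between the tips of the shut fingers; the grasp point (between the pads) lies env.grip_depth behind it (env.grip_depth is the distance from the TCP to the grasp point, in m); z points along the fingers, y is the direction in which the jaws open and shut (so a half turn about z gives the same grasp; the last joint's range is limited). The gripper opens to 88 mm and grips with 3 to 60 N. Pads are 18 mm wide; open, the fingers measure 123 mm over their backs; the gripper's body (75 mm by 187 mm) begins 45 mm behind the grasp point.
Start: joints at [-1.484, 0.181, 1.607, -0, 1.354, -0.206], TCP at [0.166, -0.551, 0.239] pointing down, gripper open.
Joint ranges: [-2.99, 2.99], [-0.89, 2.07], [0.3, 2.58], [-1.14, 4.28], [0, 2.63], [-3.12, 3.12]. Speed limits (rad/s): [2.57, 2.57, 3.01, 3.14, 3.14, 3.14].

INTERFACE

Orientations are given as a unit quaternion [w, x, y, z].
In Python, from plant import env gives the robot as it stands. Calls block until the motion is done:
- env.move_ptp(position, orientation): joint-space move of the TCP to a pose.
- env.servo_line(position, ori=None, v=0.15): straight line of the TCP; ori=None keeps the orientation; v is the mean speed in m/s.
- env.movej(angles): joint-space move.
- env.grip(opening, newtons=None): opening from 0.0 (shut) to 1.0 (fully open); newtons is the grip in N (None keeps the last); returns when the fingers have stopped.
- env.hold(seconds).
- env.inverse_kinematics(position, orientation): joint angles nearest the present ones, or None.
- env.state(): the state.
- env.capture(name): name is "scene" or "top" or "wrist"; returns (picture, depth): 480x640x3 uint8, red, green, blue; 480x640 float32, m along the optical axis (not along the pixel's ray), 0 where there is no reading.
- env.calibration(name): a dict with "fovy" (degrees; the focal length in pixels is half the picture's height over the tangent of half this angle, whatever the lens; pixels are square), "cx", "cy" (the principal point, pixels), "extrinsics" (4x4, takes a point from camera to world coordinates). Camera axes: x right, y up, looking along -z (the intrinsics and any distortion apply to the point x, -y, -z); pixel columns grow to the right and rows downward; lengths in m; the calibration is good to about 2 mm. The wrist camera is an equidistant fisheye: a pixel r from the principal point sees the ray r / f radians off the axis. A picture is of the moment at which its call begins: read the wrist's pose just before it. calibration takes no time and is no camera call; for the wrist camera it gives the pose at the moment of the call.
A pose or a line that the arm cannot do raises env.IKError and nothing moves.
- env.hand_in(): hands the job in, once; it reports no verdict.
The state is a dict: "time_s": time; "joint_positions": joint angles; "qd": joint speeds; "joint_efforts": joint torques, N m; "position": TCP position; "tcp_rot": TCP orientation; "force": force on the tool from outside, world axes, zero at the start; "wrist_torque": the same for the moment, N m; "gripper_width": opening from 0.0 (shut) to 1.0 (fully open).
Only numpy, scipy, OpenCV 4.12 (cv2) and the standard library are available. Lean on these libraries where they do the work, as an engineer would, in place of code of your own. Each camera call takes 0.05 s, during which the arm holds its last target.

TASK

The next charge of grinding balls must go into the tub that the seesaw gate is not feeding now. With a fingertip, rock the seesaw gate over its pivot onto its other stop so that it feeds the other chute, and only then push the yellow-ended slide gate fully open so that all four waiting balls run down that chute into its tub. Leave the slide gate open, never touch the balls by hand, and leave the mug, jar and cup where they stand.

Things in the scene. Friction and masses are not known exactly. Their poses are not given: they have to be found in the camera images.
- station: The ball feed, fixed to the table: T-shaped board with an aluminium feed track, a seesaw gate and two outlet chutes. Origin on the table straight under the seesaw's pivot; z up, x from the seesaw along the rising feed track (roughly away from the robot), y to the left (the 'station' axes below). The pivot axle lies along x, 165 mm high. Nothing on it stands higher than 275 mm.
- track_end (a point): Low end of the feed track, middle of its floor, 209 mm high. The track is a straight channel that rises from here 214 mm along station +x to 21 mm higher, 42 mm wide outside, walls 26 mm high. Balls drop 36 mm from it into the middle of the seesaw.
- left_chute (a point): Upper end of the fixed left (+y) outlet chute, middle of its floor, 132 mm high. From here it runs outward 103 mm to the left and 23 mm down, to above the tub; 62 mm wide, walls 32 mm high.
- right_chute (a point): Upper end of the fixed right (-y) outlet chute, middle of its floor, 132 mm high. From here it runs outward 103 mm to the right and 23 mm down, to above the tub; 62 mm wide, walls 32 mm high.
- rocker (a joint): Angle of the seesaw gate, rad: +0.28 on its left stop (left, +y, end down, feeds the left chute), -0.28 on its right stop (feeds the right chute). It starts on either. Top-heavy by a steel weight on an arm: past the middle it falls to the stop and stays. Press the raised end's red plate down about 50 mm with a fingertip (about 1 N), or push the weight across. It is an aluminium trough 240 mm long, 50 mm wide.
- left_plate (a point): Centre of the upper face of the left (+y) red press plate of the seesaw, 46 (station x) by 44 mm (station y), 4 mm thick, sticking out towards the robot from the top of the trough's near wall; at station x = -47 mm, y about 90 mm. About 228 mm high when its end is up, 179 mm when down; open space below it.
- right_plate (a point): Centre of the upper face of the right (-y) red press plate of the seesaw, 46 (station x) by 44 mm (station y), 4 mm thick, sticking out towards the robot from the top of the trough's near wall; at station x = -47 mm, y about -90 mm. About 228 mm high when its end is up, 179 mm when down; open space below it.
- weight (a point): Centre of the round steel weight (diameter 52 mm, 28 mm thick along station x) on the seesaw's upright arm, 46 mm above the axle and 57 mm in front of its middle; turns with the seesaw and leans about 13 mm towards the low end.
- gate (a joint): Opening of the slide gate, m: 0 shut (blade across the feed track, holding the balls), 0.045 fully open at its stop. It slides along station +y, stays where it is left and takes about 1.5 N to push.
- gate_pad (a point): Centre of the outer face (looking to station -y, right) of the yellow push pad on the right end of the slide gate's bar; pad 30 mm wide (station x), 44 mm high, 8 mm thick, its top about 272 mm high; when shut at station x 98, y -90 mm. Push it 45 mm towards station +y (left) to open; open space outside and under it. The bar crosses above the track at 252 to 262 mm.
- tub_left: Blue open plastic tub, fixed, under the left (+y) chute: 170 (x) by 180 (y) by 98 mm high, walls 4 mm. Origin at the centre of its underside.
- tub_right: Grey open plastic tub, fixed, under the right (-y) chute: 170 (x) by 180 (y) by 98 mm high, walls 4 mm. Origin at the centre of its underside.
- ball0_center (a point): Centre of white porcelain grinding ball 0, 30 mm diameter, 50 g; the four wait in line on the feed track behind the slide gate (ball 0 against it).
- ball1_center (a point): Centre of white porcelain grinding ball 1, 30 mm diameter, 50 g; the four wait in line on the feed track behind the slide gate (ball 0 against it).
- ball2_center (a point): Centre of white porcelain grinding ball 2, 30 mm diameter, 50 g; the four wait in line on the feed track behind the slide gate (ball 0 against it).
- ball3_center (a point): Centre of white porcelain grinding ball 3, 30 mm diameter, 50 g; the four wait in line on the feed track behind the slide gate (ball 0 against it).
- mug: Terracotta mug, rim diameter 76 mm, 85 mm high, handle at its +y; loose bystander. Origin at the centre of its underside.
- glaze_jar: Amber glass jar with a white cap, diameter 68 mm, 95 mm high; loose bystander. Origin at the centre of its underside.
- test_cup: Blue ceramic cup, rim diameter 70 mm, 65 mm high; loose bystander. Origin at the centre of its underside.

How it is judged:
By the outcome, as a careful person would: the job done as asked, in the order asked, and still so for the second after the job is handed in, with the robot touching nothing.
It also fails if it takes over 48 s, if anything falls off the work surface, if the arm or the gripper's body presses on something with over 40 N, if the wrist force passes 120 N, or if a joint passes its speed limit or range.

## Working session

There is one attempt and no reset: what is moved stays moved. The work goes in short steps, each a Python script; the robot and the scene stay as the last script left them, time stands still between calls to the robot, and variables do not carry over. Pictures are saved under pics/ and viewed, and the job is handed in when it is done.

```bash
ls; mkdir -p pics
python3 - <<'E'
from plant import env
import cv2,numpy as np
for n in("scene","top"):
    p,d=env.capture(n); cv2.imwrite(f"pics/{n}0.png",p[:,:,::-1]); np.savez(f"{n}0.npz",p=p,d=d)
    c=env.calibration(n); print(n,c)
s=env.state();print(s['time_s'],s['position'],s['tcp_rot'],env.grip_depth)
E
```

```text
pics
scene {'fovy': 52.653011464631895, 'cx': 319.029076449511, 'cy': 243.46389605587962, 'extrinsics': array([[ 0.72139807, -0.38197652,  0.57764934,  1.2040637 ],
       [ 0.69250678,  0.40317098, -0.598237  , -0.60849177],
       [-0.00437896,  0.83159311,  0.5553681 ,  0.74314204],
       [ 0.        ,  0.        ,  0.        ,  1.        ]])}
top {'fovy': 44.531626107403014, 'cx': 318.92059567732366, 'cy': 243.7482980551335, 'extrinsics': array([[ 0.02396113,  0.99236186, -0.1210116 ,  0.46839646],
       [-0.99950239,  0.021296  , -0.02326934,  0.00217728],
       [-0.02051454,  0.12150894,  0.99237832,  1.20758641],
       [ 0.        ,  0.        ,  0.        ,  1.        ]])}
0.1 [ 0.16592454 -0.5500489   0.23794182] [-7.53249213e-04  9.89306471e-01  1.45849704e-01  4.62631251e-05] 0.0187
```

View pics/scene0.png

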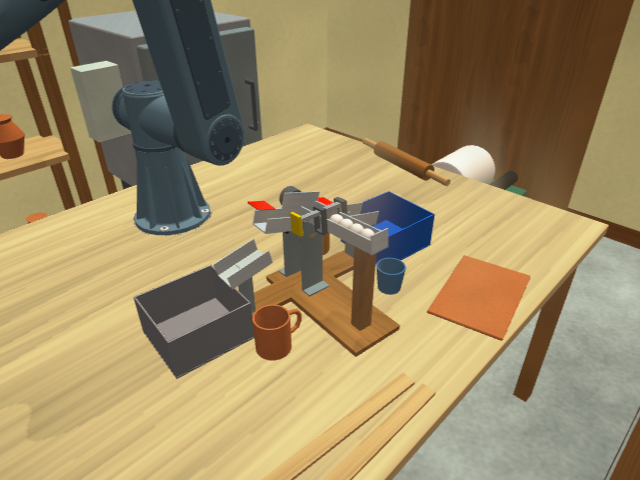

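View pics/top0.png

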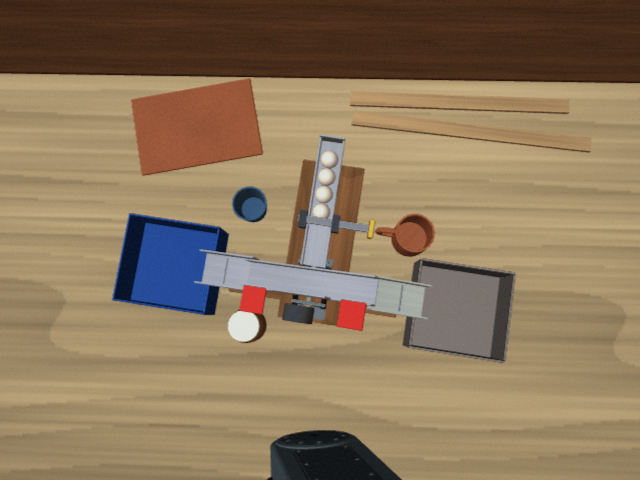

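The top view shows the red plates at (253,299) and (351,315), the yellow pad at (371,229), and the weight at about (298,313), leaning left. I'll get the 3D positions from depth.

```bash
cat > h.py <<'E'
from plant import env
import cv2,numpy as np
def cloud(n,d):
    c=env.calibration(n); f=240/np.tan(np.radians(c['fovy']/2))
    v,u=np.mgrid[0:480,0:640]
    P=np.stack([(u-c['cx'])/f*d,-(v-c['cy'])/f*d,-d],-1)
    E=c['extrinsics']; return P@E[:3,:3].T+E[:3,3]
def blob(p,P,d,lo,hi):
    h=cv2.cvtColor(p,cv2.COLOR_RGB2HSV); m=cv2.inRange(h,lo,hi); m[d==0]=0
    n,l,s,c=cv2.connectedComponentsWithStats(m)
    for i in range(1,n):
        if s[i,4]>25:
            q=P[l==i]; print(c[i].round(),s[i,4],'med',np.median(q,0).round(4),'lo',np.percentile(q,3,0).round(3),'hi',np.percentile(q,97,0).round(3))
E
python3 - <<'E'
from h import *
for n in("scene","top"):
    z=np.load(n+"0.npz");p,d=z['p'],z['d'];P=cloud(n,d);print(n)
    print('red');blob(p,P,d,(0,220,150),(4,255,255))
    print('yel');blob(p,P,d,(22,180,100),(30,255,255))
    if n=="top":
        for uv in [(253,299),(351,315),(298,313),(320,212),(324,194),(326,177),(329,159),(304,222),(333,222),(312,262),(332,140),(205,268),(425,300),(243,325),(412,235)]: print(uv,P[uv[1],uv[0]].round(3))
        np.save('P.npy',P)
        cv2.imwrite('pics/topc.png',cv2.resize(p[190:350,190:450,::-1],None,fx=3,fy=3,interpolation=cv2.INTER_CUBIC))
E
```

```text
scene
red
[324. 201.] 52 med [0.4952 0.1445 0.1774] lo [0.478 0.13  0.174] hi [0.513 0.157 0.182]
[261. 205.] 131 med [ 0.4721 -0.0331  0.2284] lo [ 0.452 -0.05   0.222] hi [ 0.492 -0.012  0.234]
yel
[296. 224.] 219 med [ 0.6153 -0.0612  0.2525] lo [ 0.599 -0.064  0.23 ] hi [ 0.628 -0.056  0.272]
top
red
yel
(253, 299) [0.494 0.139 0.179]
(351, 315) [ 0.47  -0.031  0.23 ]
(298, 313) [0.471 0.057 0.236]
(320, 212) [0.639 0.024 0.246]
(324, 194) [0.669 0.018 0.247]
(326, 177) [0.697 0.015 0.253]
(329, 159) [0.727 0.011 0.257]
(304, 222) [0.618 0.049 0.267]
(333, 222) [0.62  0.002 0.265]
(312, 262) [0.559 0.037 0.207]
(332, 140) [0.763 0.007 0.243]
(205, 268) [0.552 0.242 0.107]
(425, 300) [ 0.504 -0.188  0.004]
(243, 325) [0.447 0.168 0.093]
(412, 235) [ 0.637 -0.161  0.005]
```

View pics/topc.png

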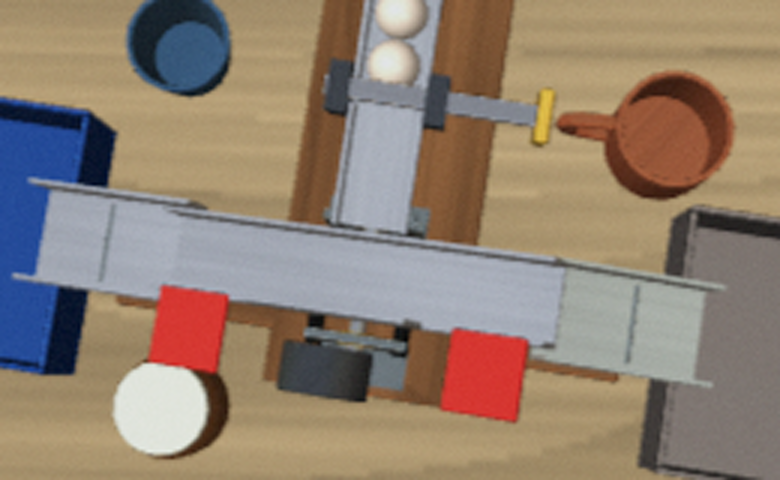

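The right end is up (right plate z≈0.229, left z≈0.178), so the gate feeds the left chute now. I'll press the right plate with shut fingers, keeping the tool's y along station x so the gripper body stays clear of the weight.

```bash
cat >> h.py <<'E'
th=-0.138
xs=np.array([np.cos(th),np.sin(th),0]); ys=np.array([-np.sin(th),np.cos(th),0]); zs=np.array([0,0,1.])
O=np.array([.528,.035,0])
def S(x,y,z): return O+x*xs+y*ys+z*zs
from scipy.spatial.transform import Rotation as R
def q(sign=1):
    Y=sign*xs; Z=-zs; X=np.cross(Y,Z)
    r=R.from_matrix(np.stack([X,Y,Z],1)).as_quat(); return np.r_[r[3],r[:3]]
def st(m=''):
    s=env.state(); print(m,round(s['time_s'],2),s['position'].round(4),'F',s['force'].round(2),'w',round(s['gripper_width'],2))
E
python3 - <<'E'
from h import *
for z in(1,-1): print(env.inverse_kinematics(S(-.05,-.08,.3),q(z)))
env.grip(0.0)
p=env.state()['position'].copy(); p[2]=.34
env.servo_line(p,v=.2); st()
env.servo_line(S(-.05,-.08,.32),q(1),v=.2); st()
p,d=env.capture("top"); cv2.imwrite("pics/top1.png",p[:,:,::-1])
p,d=env.capture("scene"); cv2.imwrite("pics/scene1.png",p[150:300,180:440,::-1].repeat(3,0).repeat(3,1))
E
```

```text
[-3.33666031e-01 -1.12561053e-01  1.78517705e+00 -4.44089210e-16
  1.46897665e+00 -1.95666031e-01]
[-3.33666031e-01 -1.12561053e-01  1.78517705e+00 -4.44089210e-16
  1.46897665e+00  2.94592662e+00]
 2.06 [ 0.1659 -0.5501  0.3389] F [0.06 0.36 0.33] w 0.0
 5.18 [ 0.4674 -0.0378  0.32  ] F [ 0.26  0.06 -0.21] w 0.0
```

View pics/scene1.png

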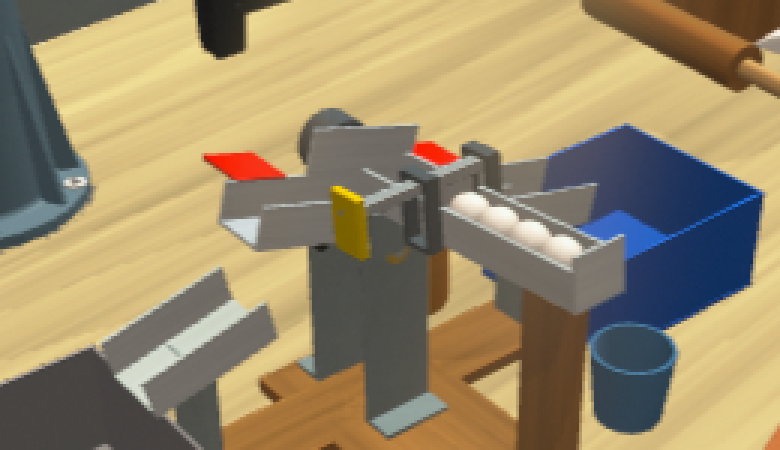

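The fingertip (crop 222,45) is above the right red plate (crop 243,165), and the seesaw still leans left. I'll press now.

Run:
```python
from h import *
env.servo_line(S(-.05,-.078,.24),v=.15); st()
for y,z in [(-.080,.222),(-.084,.210),(-.087,.200),(-.090,.190),(-.092,.183)]:
    env.servo_line(S(-.05,y,z),v=.06); st(z)
    if env.state()['force'][2]>12: print('stop'); break
env.servo_line(S(-.05,-.092,.32),v=.15); st()
p,d=env.capture("top"); cv2.imwrite("pics/top2.png",p[:,:,::-1])
P=cloud("top",d)
p,d=env.capture("scene");P=cloud("scene",d);blob(p,P,d,(0,220,150),(4,255,255)); cv2.imwrite("pics/scene2.png",p[150:300,180:440,::-1].repeat(3,0).repeat(3,1))
```

```text
5.97 [ 0.4682 -0.0356  0.2407] F [-0.1   0.19  0.26] w 0.0
0.222 6.42 [ 0.4672 -0.0373  0.2217] F [-0.32  1.4   1.47] w 0.0
0.21 6.78 [ 0.4665 -0.0414  0.2094] F [-0.09 -0.41  0.11] w 0.01
0.2 7.1 [ 0.4661 -0.0443  0.1994] F [ 0.02  0.34 -0.61] w 0.01
0.19 7.42 [ 0.4657 -0.0472  0.1894] F [-0.39 -1.2  -0.68] w 0.0
0.183 7.7 [ 0.4656 -0.0493  0.1826] F [-0.28  0.17  0.23] w 0.01
 8.77 [ 0.4653 -0.0491  0.319 ] F [-0.    0.36  0.45] w 0.0
[316. 185.] 193 med [0.4914 0.1199 0.2271] lo [0.472 0.101 0.221] hi [0.512 0.14  0.233]
[254. 228.] 230 med [ 0.469  -0.0521  0.1772] lo [ 0.448 -0.071  0.171] hi [ 0.489 -0.033  0.184]
```

View pics/scene2.png

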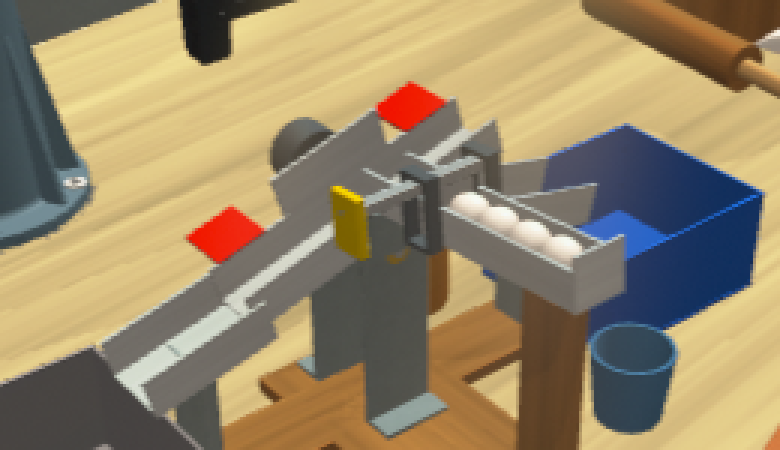

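The seesaw is on its right stop (left plate z 0.227, right 0.177) and the balls are still held. Next, the slide gate.

Run:
```python
from h import *
env.servo_line(S(.099,-.135,.33),v=.2)
env.servo_line(S(.099,-.135,.242),v=.15); st()
p,d=env.capture("scene"); cv2.imwrite("pics/scene3.png",p[150:300,180:440,::-1].repeat(3,0).repeat(3,1))
```

```text
10.53 [ 0.6079 -0.1124  0.2432] F [ 0.38 -0.26  0.38] w 0.0
```

View pics/scene3.png

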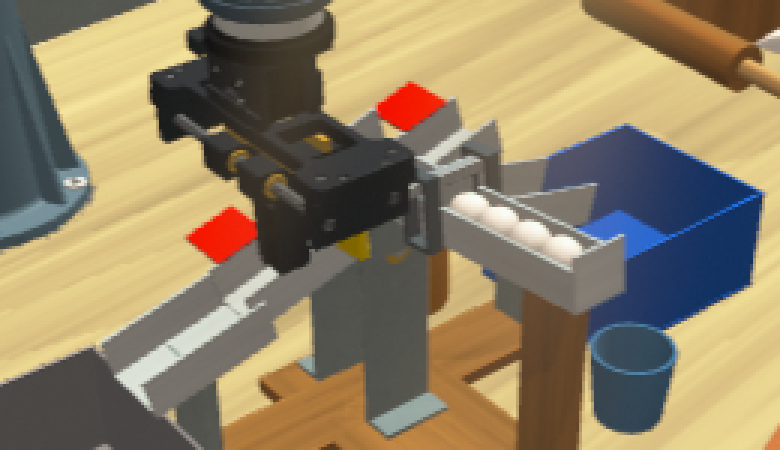

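The finger (crop 285,235) is just outside the pad (355,245). I'll push along +y until it reaches the stop.

Run:
```python
from h import *
y=-.105; env.servo_line(S(.099,y,.240),v=.1); st()
while y<-.036:
    y+= .015 if y<-.064 else .003
    env.servo_line(S(.099,y,.240),v=.08); f=env.state()['force']@ys; print(round(y,3),round(f,2),(env.state()['position']-O)@ys)
    if f<-7: break
env.hold(.3); st()
p,d=env.capture("scene"); cv2.imwrite("pics/scene4.png",p[150:300,180:440,::-1].repeat(3,0).repeat(3,1))
```

```text
11.03 [ 0.6118 -0.0818  0.2402] F [ 0.08  0.5  -0.65] w 0.0
-0.09 0.63 -0.08946870646085205
-0.075 -0.41 -0.0742712100423082
-0.06 0.07 -0.05921596428685265
-0.057 -0.51 -0.05685821510996291
-0.054 -0.68 -0.053869145262645635
-0.051 0.35 -0.050761766436640675
-0.048 -9.19 -0.050418068575027584
 13.32 [ 0.6191 -0.0285  0.2401] F [-1.86 -9.26  0.13] w 0.0
```

View pics/scene4.png

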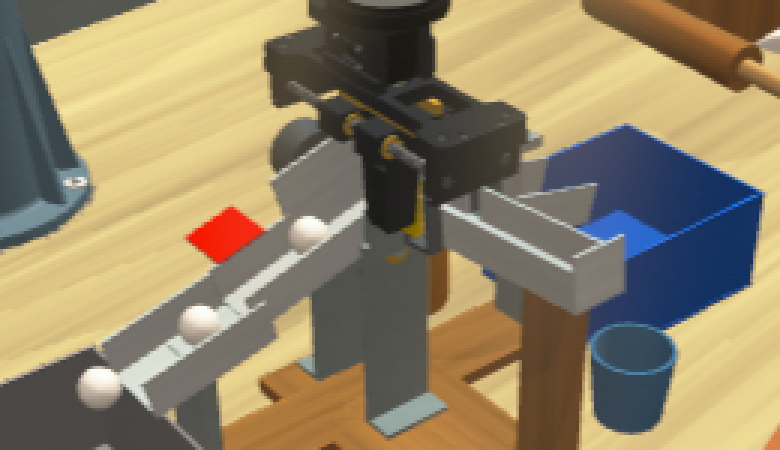

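The balls are rolling down the right chute, and the gate hit its stop with 9 N. I'll back off the way I came, then verify.

Run:
```python
from h import *
env.servo_line(S(.099,-.11,.240),v=.1)
env.servo_line(S(.099,-.135,.34),v=.15)
p=np.array([.25,-.45,.36]); env.servo_line(p,v=.25); st()
env.hold(1)
p,d=env.capture("scene");P=cloud("scene",d);blob(p,P,d,(0,220,150),(4,255,255));blob(p,P,d,(22,180,100),(30,255,255)); cv2.imwrite("pics/scene5.png",p[:,:,::-1])
p,d=env.capture("top"); cv2.imwrite("pics/top5.png",p[:,:,::-1])
```

```text
17.09 [ 0.2506 -0.4495  0.36  ] F [-0.7  -0.53  0.48] w 0.01
[316. 185.] 193 med [0.4913 0.1204 0.2269] lo [0.47  0.101 0.221] hi [0.512 0.138 0.233]
[254. 228.] 231 med [ 0.4691 -0.0521  0.1771] lo [ 0.449 -0.071  0.171] hi [ 0.489 -0.034  0.183]
[314. 216.] 218 med [ 0.6205 -0.0167  0.2533] lo [ 0.604 -0.02   0.23 ] hi [ 0.633 -0.012  0.272]
```

View pics/scene5.png

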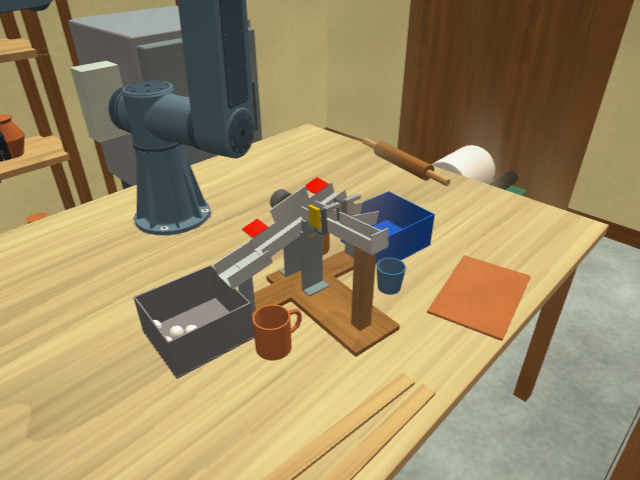

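View pics/top5.png

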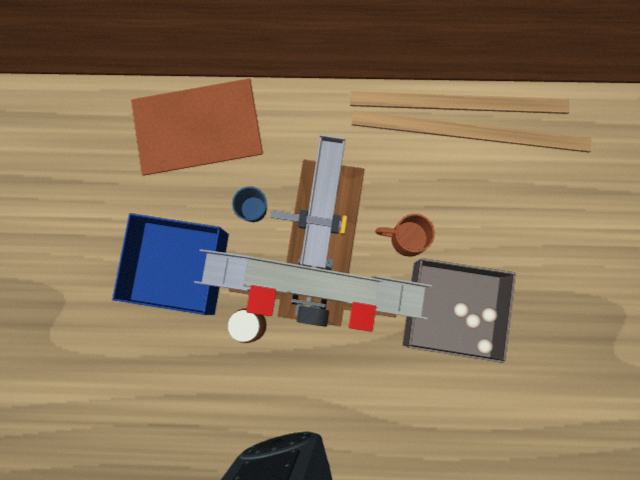

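All four balls lie in the grey tub at (461,310), (473,321), (489,315) and (485,346). The pad moved about 45 mm. The mug, jar and cup haven't moved.

```bash
python3 -c "
from plant import env
env.hand_in(); print(env.state()['time_s'])"
```

```text
the job is handed in; nothing more can be done
the job is handed in; nothing more can be done
```

The job is done and handed in at about 18 s on the robot's clock: all four balls are in the grey right-hand tub. The seesaw was feeding the left chute, so I pressed its raised right plate down with the shut fingertips until it fell onto the right stop. Only then did I push the yellow pad to open the slide gate, stopping when it met its stop at about 9 N.

- **Seesaw:** it still sits on its right stop, with the left plate at 0.227 m and the right at 0.177 m.
- **Slide gate:** it was left open; the pad moved about 45 mm, its full travel.
- **Balls:** the feed track is empty, and the top view shows all four in the tub.
- **Bystanders:** the mug, jar and cup stand where they were, at the same pixel positions in the top view.
- **Robot:** the arm is clear of everything. No check failed. My estimate of the station's origin was about 5 mm off at the pad, so I relied on the contact force to find the gate's stop.

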